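# Wedge the tilt-out bin up off its front feet

## Task

New felt pads are to be stuck under the front feet of the white tilt-out bin. Take the wooden doorstop wedge, slide its thin end under the middle of the bin's front edge with the wedge flat on the shelf, and push until both front feet just lift off the shelf, about 4 mm clear, the rear feet still standing on it. Raise the bin with the wedge alone, keep its flap shut, leave the other things on the shelf where they are, and finish still holding the wedge there.

Things in the scene. Friction and masses are not known exactly. Their poses are not given: they have to be found in the camera images.
- shelf: Fixed pale oak wall shelf, 320 deep (x) x 950 long (y). Its level top is 60 mm above the work surface. Along its far (+x) side runs a back rail, 45 high, near face at x = +142 mm, which stops the bin from sliding back. Origin: on the work surface (z = 0), below the middle of the board.
- bin: White plastic tilt-out bin, loose, 110 deep (x) x 170 wide (y) x 120 high, 0.6 to 1.05 kg, on four rubber feet 16 across and 6 high: between them its flat underside is 6 mm above the shelf. Its back is 2 to 8 mm from the shelf's rail: pushed, it first slides back to it. Origin: centre of its footprint, on the shelf, z up; the front, with the flap, is its face at x = -55 mm (robot's side).
- bin_edge (a point): Middle of the bin's lower front edge, 55 mm in front of the bin's origin and 6 mm above the shelf while the bin stands on its feet. This edge rides up on the wedge.
- front_foot_left (a point): Underside of the bin's front foot on the +y side, centre; bin frame (-41, +71, 0) mm. On the shelf it is at z = 60 mm.
- front_foot_right (a point): Underside of the bin's front foot on the -y side, centre; bin frame (-41, -71, 0) mm. On the shelf it is at z = 60 mm.
- rear_foot_left (a point): Underside of the bin's rear foot on the +y side, centre; bin frame (+41, +71, 0) mm.
- rear_foot_right (a point): Underside of the bin's rear foot on the -y side, centre; bin frame (+41, -71, 0) mm.
- flap (a joint): The bin's tilt-out flap, a 160 x 94 mm panel with a small 6 mm finger lip at its top, hinged along the lower front of the bin (hinge 20 mm above the shelf): 0 = shut, grows as its top swings out towards the robot, 0.8 rad = fully out. It swings easily and falls shut by itself.
- wedge: Dark wooden doorstop wedge, loose, 75 g, flat on the shelf: 160 long (x), 42 wide (y; sides upright, parallel). Its top slopes evenly from 28 mm at the thick end (x = -80) to 2.5 mm at the thin end (x = +80). Origin: centre of its flat underside. It begins to lift with its thin end 22 mm past the bin's edge; each further 10 mm lifts the edge 1.6 mm, the front feet 1.4 mm.
- wedge_tip (a point): Middle of the wedge's thin end, on its underside; wedge frame (+80, 0, 0) mm.
- monitor: White plastic blood pressure monitor with a sloping grey display, 110 x 145 x 72 high, standing on the shelf beside the bin (left). Not to be disturbed. Origin: centre of its underside.
- pill_bottle: Amber pill bottle with a white screw cap, 42 across, 82 high, on the shelf to the right of the bin. Not to be disturbed. Origin: centre of its underside.
- tumbler: Glass tumbler, 72 across at the rim, 92 high, on the shelf to the right of the bin. Not to be disturbed. Origin: centre of its underside.
- dish: Grey ceramic dish, 110 across, 30 high, on the front part of the shelf. Not to be disturbed. Origin: centre of its underside.
Mind the look-alikes: they are no part of the job. What is shaped like the bin but red or turquoise is not meant.

How it is judged:
On the way:
1. the wedge, in the fingers, lies flat with its thin end under the bin's front edge, the front feet still on the shelf (x of wedge_tip in the frame of bin between -0.052 and 0.04 m and y of wedge_tip in the frame of bin between -0.035 and 0.035 m and angle between wedge's own z axis and vertical below 0.1 rad and contact force between the fingers and wedge above 1 N and height (world z) of each of front_foot_left, front_foot_right below 0.0615 m), for 0.1 s.
At the end, for the whole second after the job is handed in: Both front feet 1.5 to 7.5 mm above the shelf, rear feet within 2 mm of it; wedge flat on the shelf, its tip within 35 mm of the bin's centre line, loaded by the bin (over 0.8 N), held (over 1 N); robot off the bin; bin at rest, flap under 0.15 rad; other things within 30 mm of their start (height (world z) of front_foot_left between 0.0615 and 0.0675 m and height (world z) of front_foot_right between 0.0615 and 0.0675 m and height (world z) of each of rear_foot_left, rear_foot_right below 0.062 m and y of wedge_tip in the frame of bin between -0.035 and 0.035 m and height (world z) of wedge below 0.063 m and angle between wedge's own z axis and vertical below 0.1 rad and contact force between wedge and bin above 0.8 N and contact force between the fingers and wedge above 1 N and contact force between each of the arm, the fingers and bin below 0.5 N and value of joint flap below 0.15 rad and linear speed of bin below 0.02 m/s and distance of each of monitor, pill_bottle, tumbler, dish from where it was at the start of the episode below 0.03 m); the arm keeps its last pose, push and grip.
It fails at once if the monitor, pill bottle, tumbler or dish is pushed more than 30 mm or tipped (distance of any of monitor, pill_bottle, tumbler, dish from where it was at the start of the episode above 0.03 m or angle between any of pill_bottle, tumbler's own z axis and vertical above 0.5 rad).
It fails at once if the flap is opened more than 0.3 rad (value of joint flap above 0.3 rad).
It fails at once if the robot itself pushes or lifts the bin (over 5 N) (contact force between any of the arm, the fingers and bin above 5 N).
It also fails if it takes over 43 s, if anything falls off the work surface, if the arm or the gripper's body presses on something with over 40 N, if the wrist force passes 120 N, or if a joint passes its speed limit or range.

## Robot

A 7-joint arm with a two-finger parallel gripper is mounted at the origin on the work surface. World frame = base frame: x ahead of the robot, y to its left, z up, the work surface at z = 0. Lengths are in m, angles in rad, forces in N, time in s.
With the tool pointing down it reaches from about 0.425 to 0.925 m from the base axis. Payload 6.8 kg.
Tool frame: the origin (TCP) lies at the very end of the fingers, on their centre line; the grasp point (between the pads) lies 19 mm behind it; z points along the fingers, y is the line along which they close (so a half turn about z gives the same grasp; the last joint's range is limited). The gripper opens to 88 mm and grips with 3 to 60 N. Pads are 20 mm wide; open, the fingers measure 115 mm over their backs; the gripper's body (75 mm by 178 mm) begins 61 mm behind the grasp point.
Start: joints at [1.077, 0.477, 0.022, 1.555, -0.011, 1.109, -0.083], TCP at [0.254, -0.625, 0.223] pointing down, gripper open.
Joint ranges: [-2.96, 2.96], [-0.34, 2.1], [-1.41, 1.46], [0.24, 2.44], [-1.37, 4.51], [0.17, 1.92], [-2.96, 2.96]. Speed limits (rad/s): [2.39, 2.39, 3.14, 3.14, 3.14, 3.14, 3.14].

## Interface

Orientations are given as a unit quaternion [w, x, y, z].
In Python, from bench import arm gives the robot as it stands.
- The arm moves only by the tool apply_moves, never from a script. Its argument "plan" is text: rows parted by semicolons, each of 5 numbers parted by spaces: the shift along the tool's x, y, z in mm, then the turn about the tool's z in rad, then the finger opening in mm, from 0 to 87.8. In form: tx ty tz yaw claw; .... A call has 1 to 8 rows; each row is the pose to reach, as a shift and turn from the pose commanded when the call began, along the tool's axes at that moment; what a row does not reach only later rows make up. A row lasts 1/10 s, in which the tool goes at most 50 mm and 8.59 degrees, less where a joint would pass 70% of its speed; a pose out of reach is approached as far as the arm can. A call with a gripper value outside its range is refused whole. The fingers move at their own pace and stop on an object; the grip force is fixed at half the most. Time passes only in rows, so rows that repeat a pose let the fingers close. It gives the time, the measured TCP pose, the force, the opening and the grip force at its end, in the units of the state.
- arm.get_obs(): the state, without advancing time (a new reading comes with each control period).
- arm.camera(name): name is "scene" or "top" or "wrist"; returns a dict with "pixels" (480x640x3 uint8, blue, green, red), "K" (3x3 intrinsics, pixels), "dist_coeffs" ([k1, k2, p1, p2, k3] as OpenCV has them; the pictures are not rectified), "rvec" (rotation vector, rad) and "tvec" (3), from world to camera coordinates, as OpenCV has them. Camera axes: x right, y down, z forward; pixel columns grow to the right and rows downward; lengths in m; the calibration is good to about 2 mm. A picture is of the moment at which its call begins. There is no depth.
- arm.finish_job(): hands the job in; it is judged then, once.
The state is a dict: "time": time; "joint_positions": joint angles; "dq": joint speeds; "joint_efforts": joint torques, N m; "tcp_pos": TCP position; "tcp_rot": TCP orientation; "wrist_force": force on the tool from outside, world axes, zero at the start; "wrist_torque": the same for the moment, N m; "finger_gap": opening from 0.0 (shut) to 1.0 (fully open); "grip_force": force on a finger pad.
Only numpy, scipy, OpenCV 4.12 (cv2) and the standard library are available. Lean on these libraries where they do the work, as an engineer would, in place of code of your own. Each camera call takes 0.05 s, during which the arm holds its last target. There are 200 camera calls.

## Working session

There is one attempt and no reset: what is moved stays moved. The work goes in short steps, Python scripts to look and compute and a tool call to move; the robot and the scene stay as the last step left them, time stands still between calls to the robot, and variables do not carry over. Pictures are saved under pics/ and viewed, at most 10 in all, crops included, and the job is handed in when it is done.

Besides the shell and the picture viewer there is one more tool, called in YAML: its name, and indented under it one key for each argument. apply_moves: Moves the arm, as the interface text tells. Its arguments: {"type":"object","properties":{"plan":{"type":"string"}},"required":["plan"]}

```bash
mkdir -p pics; cat > h.py <<'E'
import numpy as np, cv2
from bench import arm
def snap(n,f):
    c=arm.camera(n); cv2.imwrite(f'pics/{f}.png',c['pixels']); np.savez(f'pics/{f}.npz',**{k:np.array(v) for k,v in c.items()}); return c
def load(f): return dict(np.load(f'pics/{f}.npz'))
def ray(c,px,z):
    px=np.array(px,float).reshape(-1,1,2)
    u=cv2.undistortPoints(px,c['K'],c['dist_coeffs']).reshape(-1,2)
    R=cv2.Rodrigues(c['rvec'])[0]; o=-R.T@c['tvec'].ravel()
    d=np.c_[u,np.ones(len(u))]@R
    return o+d*((z-o[2])/d[:,2])[:,None]
E
python3 - <<'E'
from h import *
o=arm.get_obs();print(o['time'],o['tcp_pos'],o['tcp_rot'])
a=snap('scene','s0');b=snap('top','t0')
E
```

```text
0.0 [ 0.25372228 -0.62484589  0.22170049] [-8.73032984e-04  9.81452567e-01  1.91702971e-01 -2.60147228e-04]
```

View pics/s0.png

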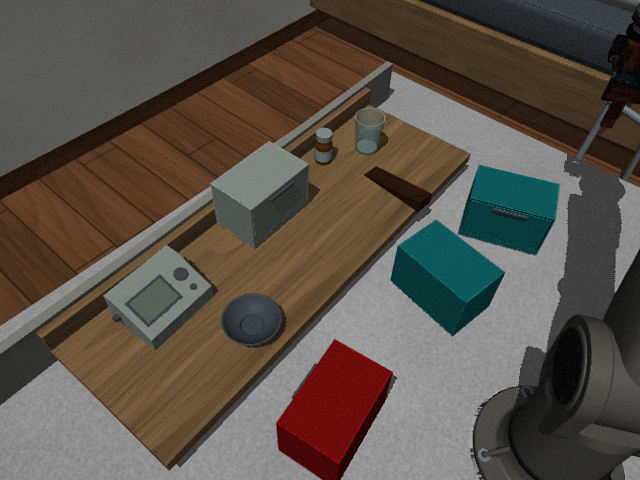

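View pics/t0.png

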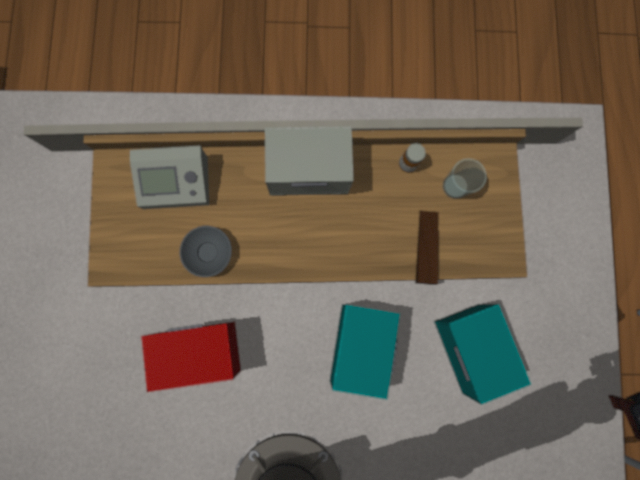

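The scene picture shows the white bin near (262,193) and the wedge from its thin end at (372,170) to its thick end at (430,198). In the top view the bin's top covers (265..352, 128..184) and the wedge (417..438, 212..284), with its thin end away from the robot. The dish is at (207,251), clear of the wedge's path.

```bash
cat > m.py <<'E'
from h import *
c=load('t0');im=c['pixels'].astype(int)
hsv=cv2.cvtColor(c['pixels'],cv2.COLOR_BGR2HSV)
m=((im.max(2)<70)&(im[:,:,2]>im[:,:,0]+12)).astype(np.uint8); m[:, :400]=0;m[:,460:]=0;m[:200]=0;m[300:]=0
n,l,s,_=cv2.connectedComponentsWithStats(m);k=1+s[1:,4].argmax();print(s[k])
pts=np.argwhere(l==k)[:,::-1].astype(np.float32)
r=cv2.boxPoints(cv2.minAreaRect(pts));print(r)
print('wedge@.06',ray(c,r,.06)[:,:2].round(4).tolist(), '@.088',ray(c,r,.088)[:,:2].round(4).tolist())
print('shelf corners',ray(c,[[89,286],[527,277],[94,144],[518,144]],.06).round(3)[:,:2].tolist())
b=((im.min(2)>95)&(hsv[:,:,1]<40)).astype(np.uint8);b[:,:240]=0;b[:,380:]=0;b[:125]=0;b[220:]=0
n,l,s,_=cv2.connectedComponentsWithStats(b);k=1+s[1:,4].argmax();print(s[k])
r=cv2.boxPoints(cv2.minAreaRect(np.argwhere(l==k)[:,::-1].astype(np.float32)))
print(r, 'bin top',ray(c,r,.18)[:,:2].round(4).tolist())
E
python3 m.py; python3 - <<'E'
import cv2
a=cv2.imread('pics/t0.png')[110:300,240:460]
b=cv2.imread('pics/s0.png')[130:260,200:450]
cv2.imwrite('pics/c0.png',cv2.resize(a,None,fx=3,fy=3))
E
```

```text
[ 416  212   22   72 1403]
[[416. 212.]
 [437. 212.]
 [437. 283.]
 [416. 283.]]
wedge@.06 [[0.6054, -0.2707], [0.6065, -0.3172], [0.4506, -0.3147], [0.4498, -0.2691]] @.088 [[0.5997, -0.2639], [0.6008, -0.3092], [0.4493, -0.3068], [0.4485, -0.2624]]
shelf corners [[0.43, 0.431], [0.467, -0.513], [0.744, 0.446], [0.768, -0.505]]
[ 240  125  140   57 5107]
[[240. 125.]
 [379. 125.]
 [379. 181.]
 [240. 181.]] bin top [[0.7477, 0.1041], [0.7547, -0.1703], [0.6407, -0.1701], [0.6344, 0.0994]]
```

View pics/c0.png

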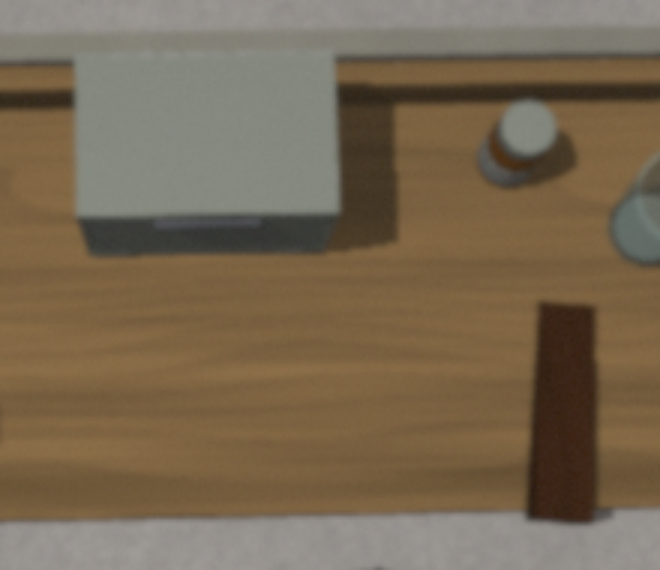

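In the enlarged top view, the bin's lower front edge runs from crop pixel (93,254) to (327,251). The wedge's thin end is at (541,303)–(594,306) and its thick end at (529,517)–(594,521).

```bash
python3 - <<'E'
from h import *
c=load('t0')
f=lambda p:np.array(p)/3+[240,110]-0.33
bt=ray(c,f([(77,55),(334,52),(340,213),(78,217)]),.18)[:,:2]
bf=ray(c,f([(93,254),(327,251)]),.064)[:,:2]
w=np.r_[ray(c,f([(541,303),(594,306)]),.0625),ray(c,f([(529,517),(594,521)]),.088)][:,:2]
w2=ray(c,f([(541,303),(594,306),(594,521),(529,517)]),.06)[:,:2]
print('bintop',bt.round(4).tolist());print('front',bf.round(4).tolist(),bf.mean(0));print('w',w.round(4).tolist())
ti=w[:2].mean(0);th=w[2:].mean(0);print(ti,th,np.arctan2(*(ti-th)[::-1]),np.linalg.norm(ti-th))
d=bf[0]-bf[1];print('bin yaw',np.arctan2(-d[0],d[1]))
from scipy.spatial.transform import Rotation as R
o=arm.get_obs();q=o['tcp_rot'];print(R.from_quat(np.r_[q[1:],q[0]]).as_matrix().round(3),o['time'])
E
```

```text
bintop [[0.7427, 0.054], [0.7491, -0.1148], [0.6402, -0.1194], [0.6335, 0.0498]]
front [[0.6367, 0.0488], [0.6429, -0.1217]] [ 0.63980374 -0.03648297]
w [[0.6081, -0.2789], [0.6068, -0.318], [0.4506, -0.2624], [0.4486, -0.3082]]
[ 0.60742342 -0.298469  ] [ 0.4496036  -0.28530897] -0.08319396159677125 0.15836755362036606
bin yaw 0.03595271784071287
[[ 0.926  0.376 -0.001]
 [ 0.376 -0.926  0.001]
 [-0.    -0.002 -1.   ]] 0.1
```

apply_moves:
  plan: "334 -228 30 0.47 80; 334 -228 30 0.47 80; 334 -228 30 0.47 80; 334 -228 30 0.47 80; 334 -228 30 0.47 80; 334 -228 30 0.47 80; 334 -228 30 0.47 80; 334 -228 30 0.47 80"

```text
time: 0.9
tcp_pos: [0.4749, -0.2917, 0.1929]
tcp_rot: [-0.0, 0.999, -0.042, -0.0]
wrist_force: [0.6, -1.6, 0.3]
finger_gap: 0.909
grip_force: 0.0
```

apply_moves:
  plan: "0 0 0 0 80; 0 0 0 0 80"

```text
time: 1.1
tcp_pos: [0.4747, -0.2923, 0.1927]
tcp_rot: [-0.0, 0.999, -0.04, -0.0]
wrist_force: [0.1, -1.0, 0.3]
finger_gap: 0.912
grip_force: 0.0
```

```bash
python3 - <<'E'
from h import *
snap('wrist','w1')
E
```

```text
(no output)
```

View pics/w1.png

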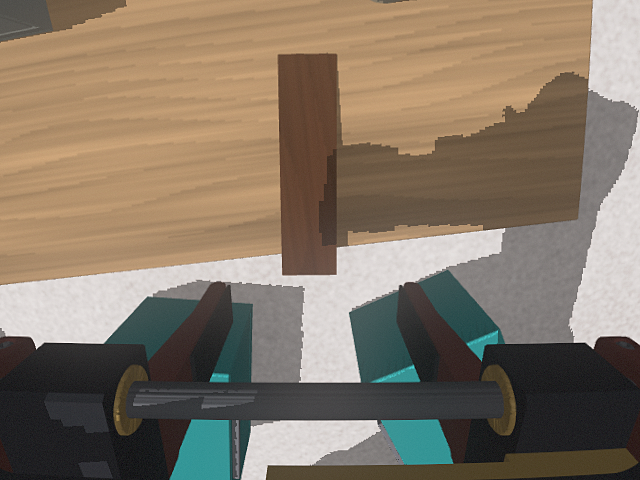

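The wrist view shows the wedge with its thin end at (278,54)–(337,54) and its thick end at (282,274)–(336,274). It lies nearly parallel to the tool.

```bash
python3 - <<'E'
from h import *
c=load('w1')
p=np.r_[ray(c,[(278.5,54),(337,54)],.0625),ray(c,[(282,274.5),(336,274.5)],.088)][:,:2]
ti=p[:2].mean(0);th=p[2:].mean(0);d=ti-th;print(p.round(4).tolist(),ti,th,np.arctan2(d[1],d[0]),np.linalg.norm(d))
print('shelf front',ray(c,[(0,285),(576,219)],.06)[:,:2])
from scipy.spatial.transform import Rotation as R
o=arm.get_obs();q=o['tcp_rot'];M=R.from_quat(np.r_[q[1:],q[0]]).as_matrix();print(M.round(3),o['tcp_pos'])
u=d/np.linalg.norm(d); g=ti-0.13*u; print(g,(M.T@np.r_[g-o['tcp_pos'][:2],0.064-o['tcp_pos'][2]]*1000).round(1))
E
```

```text
[[0.6059, -0.2763], [0.6025, -0.318], [0.4468, -0.2642], [0.4435, -0.3057]] [ 0.60421961 -0.2971169 ] [ 0.44518897 -0.28495373] -0.07633462669199356 0.15949509307460907
shelf front [[ 0.4438042  -0.00519161]
 [ 0.46469254 -0.50914381]]
[[ 0.996 -0.084 -0.001]
 [-0.084 -0.996 -0.   ]
 [-0.001  0.    -1.   ]] [ 0.47380764 -0.29394196  0.19286762]
[ 0.47459818 -0.28720304] [  0.3  -6.8 128.9]
```

apply_moves:
  plan: "-8 -7 50 -0.01 80; -8 -7 90 -0.01 80; -8 -7 115 -0.01 80; -8 -7 125 -0.01 80; -8 -7 130 -0.01 80; -8 -7 130 -0.01 80; -8 -7 130 -0.01 80"

```text
time: 1.85
tcp_pos: [0.4677, -0.2868, 0.0644]
tcp_rot: [0.001, 0.999, -0.037, 0.001]
wrist_force: [-0.2, 0.1, -0.2]
finger_gap: 0.915
grip_force: 0.0
```

apply_moves:
  plan: "0 0 0 0 30; 0 0 0 0 30; 0 0 0 0 30; 0 0 0 0 30; 0 0 0 0 30; 0 0 0 0 30"

```text
time: 2.45
tcp_pos: [0.4669, -0.286, 0.0632]
tcp_rot: [0.0, 0.999, -0.037, 0.0]
wrist_force: [-0.4, -1.1, 1.6]
finger_gap: 0.478
grip_force: 29.9
```

apply_moves:
  plan: "0 0 -12 0 30; -2 -40 -12 -0.02 30; -2 -80 -12 -0.05 30; -2 -125 -12 -0.08 30; -2 -170 -12 -0.11 30; -2 -210 -12 -0.11 30; -2 -235 -12 -0.11 30; -2 -245 -12 -0.11 30"

```text
time: 3.25
tcp_pos: [0.4835, -0.0384, 0.0759]
tcp_rot: [-0.0, 1.0, 0.02, 0.0]
wrist_force: [0.3, -0.5, -0.6]
finger_gap: 0.477
grip_force: 29.9
```

apply_moves:
  plan: "0 0 0 0 30; 0 0 0 0 30; 0 0 0 0 30"

```text
time: 3.55
tcp_pos: [0.4829, -0.0435, 0.0752]
tcp_rot: [0.0, 1.0, 0.016, -0.0]
wrist_force: [0.2, -0.2, -1.1]
finger_gap: 0.477
grip_force: 29.9
```

```bash
python3 - <<'E'
from h import *
snap('wrist','w2');snap('top','t2')
E
```

```text
(no output)
```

View pics/w2.png

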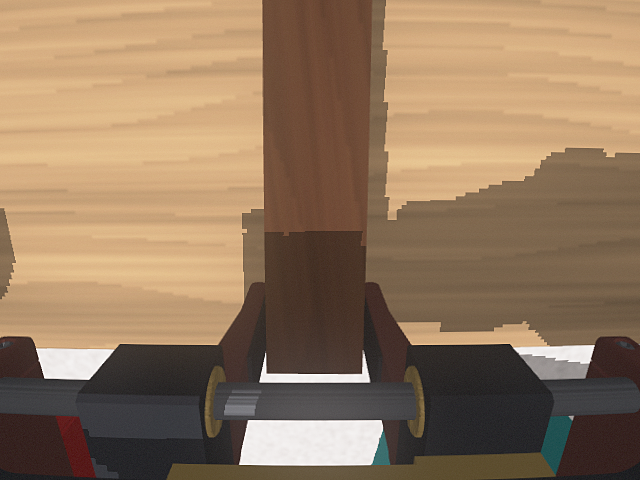

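The wrist view shows the wedge held straight between the fingers (263–370 px across). The bin is out of view, so I'll check the scene camera and top view.

```bash
python3 - <<'E'
from h import *
s=snap('scene','s2')['pixels'][120:270,190:390]; t=load('t2')['pixels'][110:310,240:400]
a=cv2.resize(s,(400*1,300));b=cv2.resize(t,None,fx=2.4,fy=2.4)
h=max(a.shape[0],b.shape[0]);o=np.zeros((h,a.shape[1]+b.shape[1],3),np.uint8);o[:a.shape[0],:400]=a;o[:b.shape[0],400:]=b
cv2.imwrite('pics/c2.png',o)
E
```

```text
(no output)
```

View pics/c2.png

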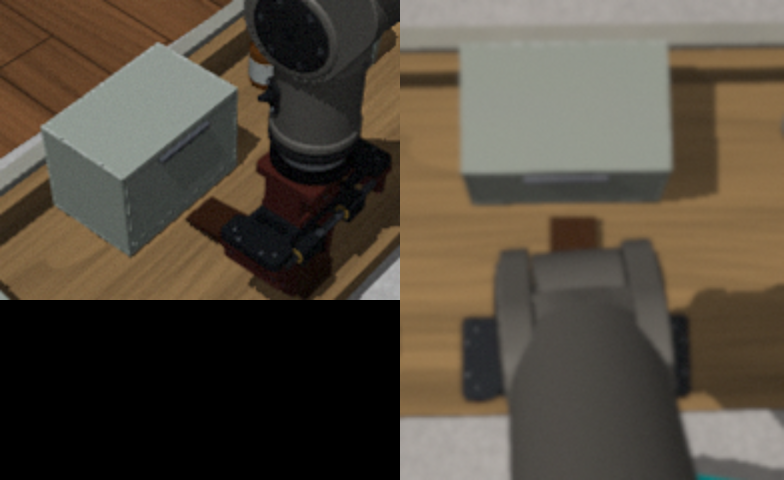

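The tip (top crop 552–600, 217) is centred in front of the bin's edge, which runs (468..662, 201), with a gap of about 20 mm. I'll check arm clearance and lateral alignment.

```bash
python3 - <<'E'
from h import *
c=load('t2');f=lambda x,y:(240+(x-400)/2.4-.3,110+y/2.4-.3)
print('tip',ray(c,[f(552,217),f(600,217)],.075)[:,:2].round(4).tolist())
print('bin',ray(c,[f(472,202),f(660,200)],.064)[:,:2].round(4).tolist(), 'seam')
for z in(.2,.25,.3,.35,.45):print(z,ray(c,[f(570,250),f(635,240)],z)[:,:2].round(3).tolist())
o=arm.get_obs();print(o['tcp_pos'],o['tcp_rot'])
E
```

```text
tip [[0.623, -0.0222], [0.6239, -0.0654]]
bin [[0.6377, 0.0509], [0.6435, -0.1203]] seam
0.2 [[0.569, -0.038], [0.578, -0.089]]
0.25 [[0.559, -0.038], [0.568, -0.086]]
0.3 [[0.549, -0.037], [0.557, -0.082]]
0.35 [[0.54, -0.037], [0.547, -0.079]]
0.45 [[0.52, -0.036], [0.527, -0.072]]
[ 0.48293912 -0.04277675  0.07507056] [ 1.84768023e-04  9.99858704e-01  1.68085632e-02 -1.02712528e-04]
```

apply_moves:
  plan: "0 -8 0 0 30; 0 -8 6 0 30; 0 -8 12 0 30; 0 -8 12 0 30; 0 -8 12 0 30"

```text
time: 4.2
tcp_pos: [0.4828, -0.0334, 0.0627]
tcp_rot: [0.0, 1.0, 0.018, -0.0]
wrist_force: [-0.2, 0.5, 0.2]
finger_gap: 0.476
grip_force: 30.0
```

apply_moves:
  plan: "8 0 0 0 30; 16 0 0 0 30; 24 0 0 0 30; 30 0 0 0 30; 34 0 0 0 30; 34 0 0 0 30; 34 0 0 0 30"

```text
time: 4.9
tcp_pos: [0.5166, -0.0323, 0.063]
tcp_rot: [0.0, 1.0, 0.018, -0.0]
wrist_force: [-0.2, 0.2, -0.0]
finger_gap: 0.479
grip_force: 30.0
```

apply_moves:
  plan: "4 0 0 0 30; 8 0 0 0 30; 12 0 0 0 30; 16 0 0 0 30; 20 0 0 0 30; 20 0 0 0 30"

```text
time: 5.5
tcp_pos: [0.5353, -0.0317, 0.0626]
tcp_rot: [0.0, 1.0, 0.018, -0.002]
wrist_force: [-4.0, -0.6, -0.1]
finger_gap: 0.476
grip_force: 30.0
```

apply_moves:
  plan: "4 0 0 0 30; 8 0 0 0 30; 12 0 0 0 30; 15 0 0 0 30; 18 0 0 0 30; 18 0 0 0 30; 18 0 0 0 30; 18 0 0 0 30"

```text
time: 6.3
tcp_pos: [0.5538, -0.031, 0.0627]
tcp_rot: [0.0, 1.0, 0.018, -0.001]
wrist_force: [-3.7, -0.6, -1.1]
finger_gap: 0.48
grip_force: 30.0
```

```bash
python3 - <<'E'
from h import *
o=arm.get_obs();print(o['tcp_pos'],o['tcp_rot'],o['wrist_torque'])
a=snap('scene','s3')['pixels'][140:270,200:330];b=load('s0')['pixels'][140:270,200:330];t=snap('top','t3')['pixels'][110:240,240:370]
cv2.imwrite('pics/c3.png',np.hstack([cv2.resize(x,(260,260) if i>1 else (260,260),interpolation=cv2.INTER_CUBIC) for i,x in enumerate((b,a,t))]))
E
```

```text
[ 0.55380636 -0.03102743  0.06272677] [ 7.27260194e-05  9.99840483e-01  1.78404835e-02 -8.49149087e-04] [-8.12212202e-02  9.73941092e-01  5.65598892e-05]
```

View pics/c3.png

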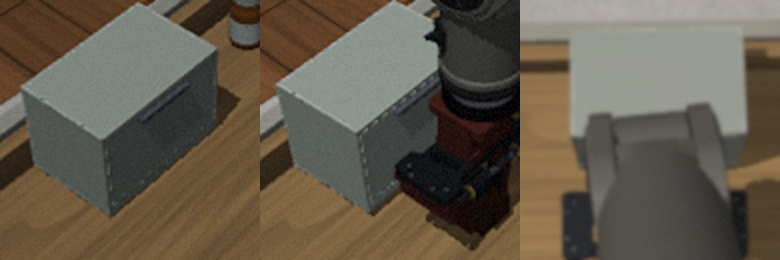

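Comparing before and after (left and middle crops), the bin's top front-left corner went from (107,137) to (100,129), while its lower corner stayed near (111,213). The bin has tilted back. I'll quantify the tilt from tracked corners.

```bash
cat > tilt.py <<'E'
from h import *
import sys
from scipy.optimize import least_squares
A=load('s0');B=load(sys.argv[1])
y=.036;Rz=cv2.Rodrigues(np.array([0,0,y]))[0];O=np.array([.6405,-.0355,.06])+Rz@[.055,0,0]
P=np.array([[-55,85,120],[55,85,120],[-55,85,6],[-55,-85,120],[55,-85,120]])/1e3
if len(sys.argv)>2: P=P[[int(i) for i in sys.argv[2]]]
def proj(c,X): return cv2.projectPoints(X,c['rvec'],c['tvec'],c['K'],c['dist_coeffs'])[0].reshape(-1,2)
def world(s,p,r,dy):
    piv=np.array([.041,0,0]);R=cv2.Rodrigues(np.array([0,-p,0.]))[0] if 0 else cv2.Rodrigues(np.array([r,0,0.]))[0]@cv2.Rodrigues(np.array([0,-p,0.]))[0]
    return (Rz@((P-piv)@R.T+piv+[s,dy,0]).T).T+O
g=[cv2.cvtColor(c['pixels'],cv2.COLOR_BGR2GRAY) for c in(A,B)]
p0=proj(A,world(0,0,0,0)).astype(np.float32)
# snap to true corners
p0=cv2.cornerSubPix(g[0],p0.reshape(-1,1,2).copy(),(4,4),(-1,-1),(3,30,.01))
p1,st,e=cv2.calcOpticalFlowPyrLK(g[0],g[1],p0,None,winSize=(13,13),maxLevel=2)
d=(p1-p0).reshape(-1,2);print(p0.reshape(-1,2).round(1).tolist(),proj(A,world(0,0,0,0)).round(1).tolist());print(d.round(2).tolist(),st.ravel(),e.ravel().round(1))
b=proj(A,world(0,0,0,0))
f=lambda v:(proj(B,world(v[0]/1e3,v[1]/1e3,0,v[2]/1e3))-b-d).ravel()
r=least_squares(f,[0,0,0],loss='soft_l1',f_scale=.3);print('slide mm, pitch mrad, dy',r.x.round(2),'front feet lift',.082*r.x[1],r.fun.round(2))
E
python3 tilt.py s3
```

```text
[[250.3000030517578, 209.6999969482422], [210.10000610351562, 183.6999969482422], [255.1999969482422, 249.0], [308.1000061035156, 163.8000030517578], [270.3999938964844, 141.39999389648438]] [[249.5, 207.1], [209.0, 180.5], [253.6, 245.5], [307.6, 161.3], [268.0, 138.5]]
[[-2.450000047683716, -3.1500000953674316], [-2.380000114440918, -1.0299999713897705], [49.540000915527344, 17.059999465942383], [-16.940000534057617, 7.519999980926514], [-1.399999976158142, -1.090000033378601]] [1 1 1 1 1] [12.6 14.8  9.5 29.2 13.8]
slide mm, pitch mrad, dy [ -1.54 -55.33   0.64] front feet lift -4.536933024242627 [ -0.     0.14   0.41   0.38 -49.55 -18.26  14.79 -10.39  -0.54   0.58]
```

```bash
python3 tilt.py s3 014; python3 - <<'E'
from h import *
import cv2
a=load('s0');b=load('s3')
# dish / lip of rear: edge row shift of lower front corner by template match
g0=cv2.cvtColor(a['pixels'],6);g1=cv2.cvtColor(b['pixels'],6)
for (u,v) in[(215,215),(255,243)]:
    t=g0[v-9:v+10,u-16:u+6];m=cv2.matchTemplate(g1[v-16:v+17,u-23:u+13],t,cv2.TM_CCOEFF_NORMED);_,s,_,l=cv2.minMaxLoc(m);print((u,v),l[0]-7,l[1]-7,s)
print(arm.get_obs()['time'])
E
```

```text
[[250.3000030517578, 209.6999969482422], [210.10000610351562, 183.6999969482422], [270.3999938964844, 141.39999389648438]] [[249.5, 207.1], [209.0, 180.5], [268.0, 138.5]]
[[-2.450000047683716, -3.1500000953674316], [-2.380000114440918, -1.0299999713897705], [-1.399999976158142, -1.090000033378601]] [1 1 1] [12.6 14.8 13.8]
slide mm, pitch mrad, dy [  0.47 -45.86  -0.15] front feet lift -3.760360286429811 [ 0.01  0.01  0.39 -0.11 -0.59  0.15]
(215, 215) 0 0 0.9821487665176392
(255, 243) 0 0 0.8794599175453186
6.4
```

```bash
python3 -c "
from bench import arm
print(arm.get_obs()['grip_force']);print(arm.finish_job())"
```

```text
29.988924264907837
the job is handed in; nothing more can be done
None
```

The job is handed in: the wedge is under the middle of the bin's front edge and still gripped at 30 N, with the front feet about 4 mm clear by my camera estimate; the hand-in gave no verdict.

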